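Reset the tripped breaker in the notch of the bench power rail

ROBOT

A 6-joint arm with a two-finger parallel gripper is mounted at the origin on the work surface. World frame = base frame: x ahead of the robot, y to its left, z up, the work surface at z = 0. Lengths are in m, angles in rad, forces in N, time in s.
With the tool pointing down it reaches from about 0.325 to 0.75 m from the base axis. Payload 7.6 kg.
Tool frame: the origin (TCP) lies on the centre line of the jaws, within the pads' length; the fingertips stand 22 mm ahead of it and the grasp point (between the pads) lies 3 mm ahead of it; z points along the fingers, y is the direction in which the jaws open and shut (so a half turn about z gives the same grasp; the last joint's range is limited). The gripper opens to 85 mm and grips with 20 to 120 N. Pads are 22 mm wide; open, the fingers measure 114 mm over their backs; the gripper's body (76 mm by 85 mm) begins 54 mm behind the grasp point. The pads swing forward as they close: fully open they stand 13 mm farther back than shut.
Start: joints at [-1.393, 0.052, 1.401, -0, 1.689, -0.07], TCP at [0.129, -0.509, 0.253] pointing down, gripper open.
Joint ranges: [-2.9, 2.9], [-0.91, 2.17], [0.12, 2.37], [-1.06, 4.2], [0.26, 2.73], [-2.93, 2.93]. Speed limits (rad/s): [2.57, 2.57, 3.01, 3.14, 3.14, 3.14].

INTERFACE

Orientations are given as [roll, pitch, yaw] about the fixed x, y, z axes, in that order (R = Rz(yaw) Ry(pitch) Rx(roll)).
In Python, from plant import * gives the robot as it stands.
- The arm moves only by the tool step_arm, never from a script. Its argument "commands" is a list of rows, each an object of numbers: "grip": the opening, from 0 (shut) to 1 (fully open); "dx", "dy", "dz": the shift along the world's x, y, z in m; "twist": the turn about the world's z in rad. A call has 1 to 10 rows; each row shifts and turns the pose as measured when the row begins; what a row does not reach is not made up. A row lasts 1/8 s, in which the tool goes at most 62.5 mm and 10.7 degrees, less where a joint would pass 70% of its speed; a pose out of reach is approached as far as the arm can. A call with a gripper value outside its range is refused whole. The fingers move at their own pace and stop on an object; "squeeze" is the grip in N (left out, the last holds). Time passes only in rows, so rows that do not move let the fingers close. It gives the time, the measured TCP pose, the force and the opening at its end, in the units of the state.
- sense(): the state, without advancing time (a new reading comes with each control period).
- camera(name): name is "side" or "top" or "wrist"; returns the picture (384x512x3 uint8, blue, green, red); there is no depth.
- camera_params(name): a dict with "camera_matrix" (3x3 intrinsics, pixels), "distortion" ([k1, k2, p1, p2, k3] as OpenCV has them; the pictures are not rectified), "cam_to_world" (4x4, takes a point from camera to world coordinates). Camera axes: x right, y up, looking along -z (the intrinsics and any distortion apply to the point x, -y, -z); pixel columns grow to the right and rows downward; lengths in m; the calibration is good to about 2 mm. A picture is of the moment at which its call begins: read the wrist's pose just before it. camera_params takes no time and is no camera call; for the wrist camera it gives the pose at the moment of the call.
- finish_job(): hands the job in, once; it reports no verdict.
Trained networks look in the newest picture that a camera, given by its name, has taken for a name from the list of things; names that differ only in an ending like _2 or _b are one class to them, and where a whole thing is asked for, a point or a joint stands for the part that bears it (a point fixed in the world has none). Each returns a list of dicts, best first, with "conf" (0 to 1); they miss things now and then, are a little off and sometimes report something else, mostly with a low value. They report only what shows in the picture. A call takes as long as a camera call. They do not tell look-alikes from the thing itself.
- look_for(camera, name): "at" ([column, row] in pixels, amid what is visible of it).
- spot_point(camera, name): "at" ([column, row] in pixels: a listed point, or the origin of a listed thing).
The state is a dict: "time_s": time; "joint_positions": joint angles; "dq": joint speeds; "joint_torque": joint torques, N m; "position": TCP position; "orientation": TCP orientation; "ft_force": force on the tool from outside, world axes, zero at the start; "moment": the same for the moment, N m; "width": opening from 0.0 (shut) to 1.0 (fully open).
Only numpy, scipy, OpenCV 4.12 (cv2) and the standard library are available. Lean on these libraries where they do the work, as an engineer would, in place of code of your own. Each camera call takes 0.05 s, during which the arm holds its last target. There are 200 camera calls.

TASK

The packing bench's power rail has tripped: start with a fingertip on top of the end block at its left-hand end, where the steel conduit comes in, and run it lightly along the rail's top front edge until it finds the notch that hides the breaker's reset button. Press inside the notch until the button is fully home and stays in, then take the hand clear. Only touch and press, never forcing anything; pick up nothing and leave the other things on the bench where they are.

Things in the scene. Friction and masses are not known exactly. Their poses are not given: they have to be found in the camera images.
- rail: Power rail screwed to the bench: aluminium and grey bar 430 mm long (y), 70 deep (x), 70 high; flat top at z = 70 mm. Origin: underside, mid-depth; x points away from the robot, y left along the rail. Front face at x = -35 mm. From the left: end block (y 210 to 150 mm), fixed plain cover (150 to 90), five 60 mm modules (90 to -210), 10 mm end plate. Tops flush, 1 mm seams.
- block_edge (a point): On the top face of the grey left-hand end block, midway along it, 20 mm behind the rail's front face (rail frame: -15, 180, 70 mm); axes as the rail's. A 20 mm steel conduit, no higher than 52 mm, leaves the block's left face and bends down into the bench 55 mm further left.
- modules_edge (a point): On the top, 20 mm behind the front face, midway along the five modules (rail frame: -15, -60, 70 mm); axes as the rail's. The modules' order differs each time: two with a socket and one with ports in the front face, one blank, all four with plain closed tops, and one with the breaker's notch. Module centres: -120, -60, 0, 60, 120 mm along y from here.
- reset (a joint): Reset button, round, black, 16 mm across, moving straight down in the breaker module's notch. Notch: centred in the module, 46 mm wide along the rail, cut 44 mm back from the front face, open above and in front, floor 34 mm below the rail's top. Button axis: mid-notch, 21 mm behind the front face. 0: tripped, top 24 mm below the rail's top; 0.008 m: home. Resists about 4 N, no spring, stays put.
- tape: Roll of brown packing tape lying flat, 104 mm across, 48 mm high, in front of the rail. Origin: centre of its underside. To be left alone.
- marker: Thick marker, 127 mm long, 18 mm high, lying in front of the rail. Origin: under its middle. To be left alone.
- knife: Closed grey box cutter, 150 x 26 x 20 mm, lying in front of the rail. Origin: under its middle. To be left alone.
- carton: Small taped cardboard carton, 120 x 90 x 60 mm, behind the rail. Origin: centre of its underside. To be left alone.
- cup: White plastic cup, 80 mm across, 75 mm high, behind the rail. Origin: centre of its underside. To be left alone.
- stapler: Desk stapler, 150 x 36 x 51 mm, behind the rail. Origin: under its middle. To be left alone.
- scanner: Hand-held bar-code scanner lying flat, 190 x 62 x 36 mm, beyond the rail's right-hand end. Origin: under its 105 mm long black head (the 36 mm wide grey grip runs to its -x). To be left alone.
Not all that is in view belongs to the job. Leave any blue, orange or pink look-alike of the part that bears reset alone.

How it is judged:
On the way, in this order (a step that is already met when the one before it is completed fails the run):
1. a fingertip touches the top of the left end block near the rail's front edge (contact force between the fingers and rail above 0.3 N and z of the grasp point in the frame of rail above 0.065 m and x of the grasp point in the frame of rail between -0.085 and 0.025 m and value of joint reset below 0.003 m and y of the grasp point in the frame of rail above 0.145 m), for 0.1 s.
2. the fingertip has run on along the edge: it touches the first fixed cover beside the end block (contact force between the fingers and rail above 0.3 N and z of the grasp point in the frame of rail above 0.065 m and x of the grasp point in the frame of rail between -0.085 and 0.025 m and value of joint reset below 0.003 m and y of the grasp point in the frame of rail between 0.07 and 0.138 m), for 0.1 s.
3. the reset button is pressed home inside the notch (value of joint reset above 0.0065 m), for 0.1 s.
At the end, for the whole second after the job is handed in: The reset button is pushed home (at least 6.5 of its 8 mm) and stays there at rest, and the seven loose things are within 30 mm of where they began (value of joint reset above 0.0065 m and velocity of joint reset below 0.002 m/s and distance of each of tape, marker, knife, carton, cup, stapler, scanner from where it was at the start of the episode below 0.03 m); the robot touches nothing.
It fails at once if a loose thing on the bench is lifted, carried or pushed away (moved more than 30 mm) (distance of any of tape, marker, knife, carton, cup, stapler, scanner from where it was at the start of the episode above 0.03 m).
It fails at once if the fingers force something (more than 40 N) (contact force between the fingers and anything else above 40 N).
It also fails if it takes over 72 s, if anything falls off the work surface, if the arm or the gripper's body presses on something with over 40 N, if the wrist force passes 120 N, or if a joint passes its speed limit or range.

## Working session

There is one attempt and no reset: what is moved stays moved. The work goes in short steps, Python scripts to look and compute and a tool call to move; the robot and the scene stay as the last step left them, time stands still between calls to the robot, and variables do not carry over. Pictures are saved under pics/ and viewed, on a budget of 10 in all, crops included, one or two more only if the job needs it, and the job is handed in when it is done.

Besides the shell and the picture viewer there is one more tool, called after ">>>" as name(argument=value, ...) on one line, values as JSON. step_arm: Moves the arm, as the interface text tells. Its arguments: {"type":"object","properties":{"commands":{"type":"array"},"squeeze":{"type":"number"}},"required":["commands"]}

```bash
mkdir -p pics; cat > h.py <<'E'
from plant import *
import numpy as np, cv2
def pix2w(cam,uv,z,P=None):
    P=P or camera_params(cam); K=np.array(P["camera_matrix"]);D=np.array(P["distortion"]);T=np.array(P["cam_to_world"])
    n=cv2.undistortPoints(np.array([[uv]],float),K,D)[0,0]
    d=T[:3,:3]@np.array([n[0],-n[1],-1]);o=T[:3,3]
    return o+d*(z-o[2])/d[2]
def w2pix(cam,p,P=None):
    P=P or camera_params(cam); K=np.array(P["camera_matrix"]);D=np.array(P["distortion"]);T=np.array(P["cam_to_world"])
    c=T[:3,:3].T@(np.array(p)-T[:3,3]); c=np.array([c[0],-c[1],-c[2]])
    return cv2.projectPoints(c.reshape(1,1,3),np.zeros(3),np.zeros(3),K,D)[0][0,0]
E
python3 - <<'E'
from h import *
a=camera("top");b=camera("side")
cv2.imwrite("pics/top.png",cv2.resize(a,(800,600)));cv2.imwrite("pics/side.png",cv2.resize(b,(800,600)))
for c in("top","side"):
  for n,z in(("rail",0),("block_edge",.07),("modules_edge",.07),("reset",.046)):
    for r in spot_point(c,n)[:3]: print(c,n,r,pix2w(c,r["at"],z).round(3))
print(sense())
E
```

```text
top rail {'at': [296.0, 159.9], 'conf': 0.33} [ 0.659 -0.191  0.   ]
top block_edge {'at': [224.5, 152.1], 'conf': 0.74} [ 0.662 -0.018  0.07 ]
top block_edge {'at': [141.0, 206.8], 'conf': 0.62} [0.53  0.174 0.07 ]Traceback (most recent call last):
  File "<stdin>", line 6, in <module>
ValueError: it knows: block_edge, carton, cup, knife, marker, modules_edge, rail, scanner, stapler, tape
```

View pics/top.png

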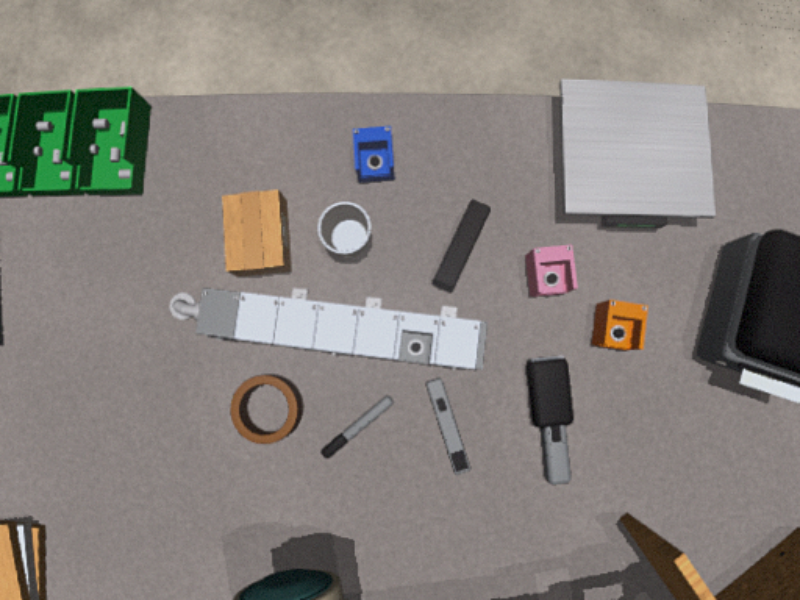

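View pics/side.png

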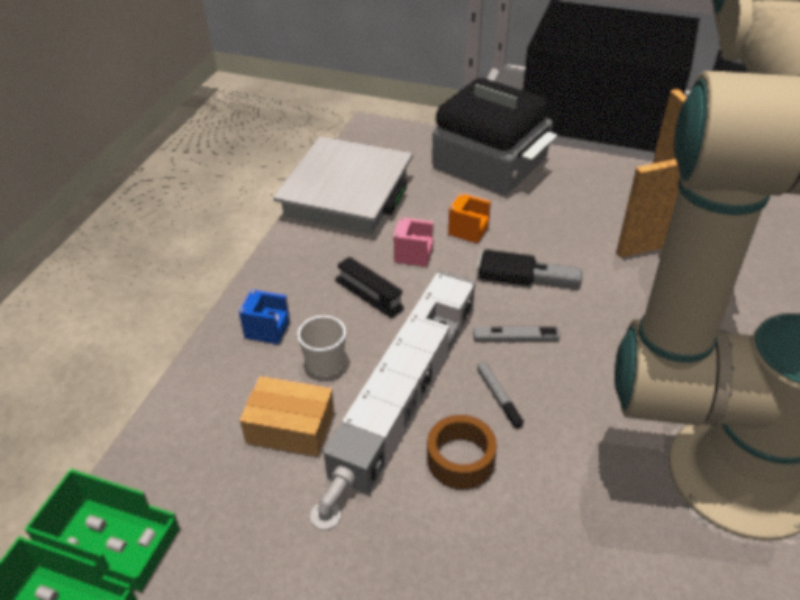

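The top view shows the rail with its end block at (220,313) and the notch at (416,346), in the fourth module from the left. I'll fit the rail's pose from its corners, using an enlarged crop.

```bash
python3 - <<'E'
from h import *
a=cv2.imread("pics/top.png")
a=camera("top");c=a[175:245,115:320];cv2.imwrite("pics/c.png",cv2.resize(c,None,fx=3.9,fy=3.9,interpolation=cv2.INTER_CUBIC))
for n,z in(("block_edge",.07),("modules_edge",.07),("tape",0),("marker",0),("knife",0)):
  for r in spot_point("top",n)[:2]: print(n,r,pix2w("top",r["at"],z).round(3))
for q in((200/1.5625,336/1.5625),(205/1.5625,290/1.5625),(481/1.5625,369/1.5625),(485/1.5625,321/1.5625)): print(pix2w("top",q,.07))
print(pix2w("top",(416/1.5625,347/1.5625),.046))
E
```

```text
block_edge {'at': [137.6, 210.2], 'conf': 0.61} [0.522 0.182 0.07 ]
tape {'at': [286.7, 273.6], 'conf': 0.51} [ 0.378 -0.17   0.   ]
marker {'at': [230.6, 268.1], 'conf': 0.66} [ 0.388 -0.033  0.   ]
knife {'at': [284.3, 271.1], 'conf': 0.97} [ 0.384 -0.164  0.   ]
[0.51028961 0.20451719 0.07      ]
[0.57961621 0.20050634 0.07      ]
[ 0.47083468 -0.21298881  0.07      ]
[ 0.54067577 -0.21838125  0.07      ]
[ 0.50149548 -0.11824607  0.046     ]
```

View pics/c.png

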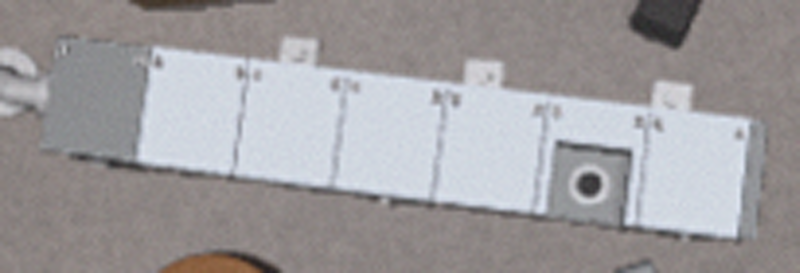

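```bash
cat >> h.py <<'E'
X,Y,YAW=0,0,0
def fit():
    P=camera_params("top")
    obs=[((45,150),(-35,210)),((57,38),(35,210)),((755,238),(-35,-220)),((763,120),(35,-220)),((150,46),(35,150)),((137,158),(-35,150)),((648,105),(35,-150)),((545,95),(35,-90)),((247,56),(35,90)),((235,175),(-35,90)),((435,200),(-35,-30))]
    W=np.array([pix2w("top",((u+.5)/3.9+114.5,(v+.5)/3.9+174.5),.07,P)[:2] for (u,v),_ in obs]);R=np.array([r for _,r in obs])/1000
    wc,rc=W.mean(0),R.mean(0);H=(R-rc).T@(W-wc);yaw=np.arctan2(H[0,1]-H[1,0],H[0,0]+H[1,1])
    M=np.array([[np.cos(yaw),-np.sin(yaw)],[np.sin(yaw),np.cos(yaw)]]);t=wc-M@rc
    return M,t,yaw,W-(R@M.T+t)
E
python3 - <<'E'
from h import *
M,t,yaw,res=fit()
print(t,yaw,(res*1000).round(1))
for p in((-15,180),(-15,110),(-14,-120)): print(p,M@np.array(p)/1000+t)
print(pix2w("top",(590.5/3.9+114.5,184.5/3.9+174.5),.046))
s=sense();print(s["position"],s["orientation"],s["joint_positions"],s["time_s"])
E
```

```text
[0.52858409 0.00082018] -0.10002591644904855 [[ 0.  -4.1]
 [-1.9 -0.8]
 [ 0.2  0.7]
 [-0.7  3.5]
 [ 0.1  0.8]
 [ 2.6 -1.5]
 [ 0.   1.3]
 [-1.1  2.1]
 [ 1.1  1. ]
 [-0.1 -1.6]
 [-0.2 -1.4]]
(-15, 180) [0.53163372 0.18141835]
(-15, 110) [0.52464358 0.11176824]
(-14, -120) [ 0.50267096 -0.11718198]
[ 0.50211741 -0.11746395  0.046     ]
[ 0.12881387 -0.50897065  0.25330231] [ 3.14152592e+00 -7.21558479e-06  2.47863831e-01] [-1.39326146e+00  5.22258799e-02  1.40071480e+00  1.19704229e-05
  1.68858591e+00 -7.03275619e-02] 0.55
```

>>> step_arm(commands=[{"grip":0,"dx":0.04,"dy":0.04,"twist":-0.06},{"grip":0,"dx":0.04,"dy":0.04,"twist":-0.06},{"grip":0,"dx":0.04,"dy":0.04,"twist":-0.06},{"grip":0,"dx":0.04,"dy":0.04,"twist":-0.06},{"grip":0,"dx":0.04,"dy":0.04,"twist":-0.06},{"grip":0,"dx":0.04,"dy":0.04,"twist":-0.05},{"grip":0,"dx":0.04,"dy":0.04},{"grip":0,"dx":0.04,"dy":0.04},{"grip":0,"dx":0.03,"dy":0.05},{"grip":0,"dx":0.02,"dy":0.05}])

```text
invalid input at $.commands[0]: expected keys grip, dx, dy, dz, twist
```

>>> step_arm(commands=[{"grip":0,"dx":0.04,"dy":0.04,"dz":0,"twist":-0.06},{"grip":0,"dx":0.04,"dy":0.04,"dz":0,"twist":-0.06},{"grip":0,"dx":0.04,"dy":0.04,"dz":0,"twist":-0.06},{"grip":0,"dx":0.04,"dy":0.04,"dz":0,"twist":-0.06},{"grip":0,"dx":0.04,"dy":0.04,"dz":0,"twist":-0.06},{"grip":0,"dx":0.04,"dy":0.04,"dz":0,"twist":-0.05},{"grip":0,"dx":0.04,"dy":0.04,"dz":0,"twist":0},{"grip":0,"dx":0.04,"dy":0.04,"dz":0,"twist":0},{"grip":0,"dx":0.03,"dy":0.05,"dz":0,"twist":0},{"grip":0,"dx":0.02,"dy":0.05,"dz":0,"twist":0}])

```text
time_s: 1.8
position: [0.5065, -0.0766, 0.2536]
orientation: [3.139, -0.003, -0.122]
ft_force: [0.6, -0.6, 0.6]
width: 0.0
```

```bash
python3 - <<'E'
from h import *
P=camera_params("wrist");a=camera("wrist").copy()
M,t,yaw,_=fit()
for p in((-14,-120,46),(-35,-97,70),(9,-97,70),(9,-143,70),(-35,-90,70),(35,-30,70)):
    q=M@np.array(p[:2])/1000+t; u=w2pix("wrist",[*q,p[2]/1000],P);print(p,u.round(1))
    cv2.drawMarker(a,tuple(int(round(x)) for x in u),(0,0,255),0,8)
cv2.imwrite("pics/w1.png",cv2.resize(a,(800,600)));print(sense()["ft_force"],sense()["position"])
E
```

```text
(-14, -120, 46) [289.9 162.6]
(-35, -97, 70) [268.2 190.2]
(9, -97, 70) [267.8 143.8]
(9, -143, 70) [318.4 142.8]
(-35, -90, 70) [260.8 190.4]
(35, -30, 70) [192.2 116.5]
[-0.76396503  5.15144411 -0.34893424] [ 0.50780987 -0.07118113  0.25353527]
```

View pics/w1.png

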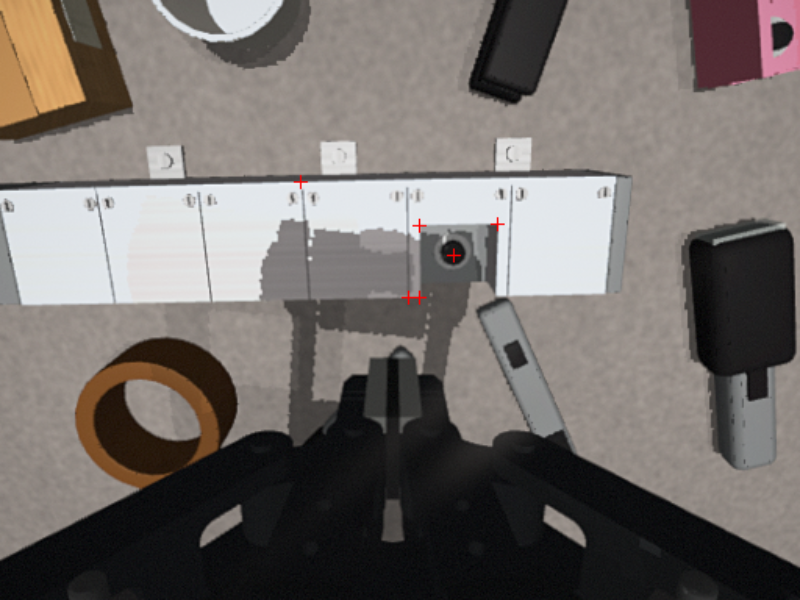

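>>> step_arm(commands=[{"grip":0,"dx":0.0,"dy":0.05,"dz":0,"twist":0.02},{"grip":0,"dx":0.0,"dy":0.05,"dz":0,"twist":0},{"grip":0,"dx":0.01,"dy":0.05,"dz":0,"twist":0},{"grip":0,"dx":0.01,"dy":0.05,"dz":-0.01,"twist":0},{"grip":0,"dx":0.0,"dy":0.05,"dz":-0.03,"twist":0},{"grip":0,"dx":0,"dy":0,"dz":-0.04,"twist":0},{"grip":0,"dx":0,"dy":0,"dz":0,"twist":0}])

```text
time_s: 2.72
position: [0.5276, 0.1891, 0.1722]
orientation: [-3.14, -0.006, -0.093]
ft_force: [0.1, -0.1, 0.8]
width: -0.0
```

The projected notch corners and button centre land on the real ones in the wrist view (button about (453,255)). So the rail pose holds, and I'll descend onto the end block.

>>> step_arm(commands=[{"grip":0,"dx":0.003,"dy":-0.008,"dz":-0.03,"twist":0},{"grip":0,"dx":0,"dy":0,"dz":-0.025,"twist":0},{"grip":0,"dx":0,"dy":0,"dz":-0.012,"twist":0},{"grip":0,"dx":0,"dy":0,"dz":0,"twist":0}])

```text
time_s: 3.22
position: [0.5343, 0.18, 0.1119]
orientation: [-3.136, -0.016, -0.096]
ft_force: [-0.2, 0.3, 0.5]
width: -0.002
```

>>> step_arm(commands=[{"grip":0,"dx":-0.002,"dy":0,"dz":-0.01,"twist":0},{"grip":0,"dx":0,"dy":0,"dz":-0.005,"twist":0},{"grip":0,"dx":0,"dy":0,"dz":-0.002,"twist":0},{"grip":0,"dx":0,"dy":0,"dz":-0.002,"twist":0}])

```text
time_s: 3.72
position: [0.5337, 0.1803, 0.0953]
orientation: [-3.134, -0.021, -0.096]
ft_force: [-0.2, -0.4, -0.3]
width: -0.002
```

>>> step_arm(commands=[{"grip":0,"dx":0,"dy":0,"dz":-0.002,"twist":0},{"grip":0,"dx":0,"dy":0,"dz":-0.002,"twist":0},{"grip":0,"dx":0,"dy":0,"dz":0,"twist":0}])

```text
time_s: 4.1
position: [0.5341, 0.1804, 0.0923]
orientation: [-3.134, -0.022, -0.096]
ft_force: [0.1, -0.4, 0.0]
width: 0.001
```

>>> step_arm(commands=[{"grip":0,"dx":0,"dy":0,"dz":-0.002,"twist":0},{"grip":0,"dx":0,"dy":0,"dz":-0.001,"twist":0}])

```text
time_s: 4.35
position: [0.5342, 0.1805, 0.0921]
orientation: [-3.134, -0.023, -0.096]
ft_force: [-4.0, -1.2, 5.5]
width: 0.003
```

>>> step_arm(commands=[{"grip":0,"dx":0,"dy":0,"dz":-0.001,"twist":0},{"grip":0,"dx":0,"dy":0,"dz":-0.001,"twist":0}])

```text
time_s: 4.6
position: [0.5342, 0.1805, 0.0921]
orientation: [-3.134, -0.023, -0.095]
ft_force: [-4.8, -1.3, 7.8]
width: 0.0
```

>>> step_arm(commands=[{"grip":0,"dx":-0.001,"dy":-0.01,"dz":-0.001,"twist":0},{"grip":0,"dx":-0.001,"dy":-0.01,"dz":-0.001,"twist":0},{"grip":0,"dx":-0.001,"dy":-0.01,"dz":-0.001,"twist":0},{"grip":0,"dx":-0.001,"dy":-0.01,"dz":-0.001,"twist":0}])

```text
time_s: 5.1
position: [0.5328, 0.1423, 0.0922]
orientation: [-3.126, -0.032, -0.094]
ft_force: [-0.6, 2.8, 4.8]
width: 0.0
```

>>> step_arm(commands=[{"grip":0,"dx":-0.001,"dy":-0.01,"dz":-0.001,"twist":0},{"grip":0,"dx":-0.002,"dy":-0.01,"dz":-0.001,"twist":0},{"grip":0,"dx":-0.002,"dy":-0.01,"dz":-0.001,"twist":0},{"grip":0,"dx":0,"dy":0,"dz":-0.001,"twist":0},{"grip":0,"dx":0,"dy":0,"dz":-0.001,"twist":0}])

```text
time_s: 5.72
position: [0.5299, 0.1117, 0.0922]
orientation: [-3.12, -0.04, -0.095]
ft_force: [-4.7, 2.4, 9.6]
width: 0.0
```

>>> step_arm(commands=[{"grip":0,"dx":-0.002,"dy":-0.016,"dz":-0.0003,"twist":0},{"grip":0,"dx":-0.002,"dy":-0.016,"dz":-0.0003,"twist":0},{"grip":0,"dx":-0.002,"dy":-0.016,"dz":-0.0003,"twist":0},{"grip":0,"dx":-0.002,"dy":-0.016,"dz":-0.0003,"twist":0},{"grip":0,"dx":-0.002,"dy":-0.016,"dz":-0.0003,"twist":0},{"grip":0,"dx":-0.002,"dy":-0.016,"dz":-0.0003,"twist":0}])

```text
time_s: 6.48
position: [0.5184, 0.0105, 0.0922]
orientation: [-3.117, -0.045, -0.095]
ft_force: [0.2, 3.7, 5.5]
width: 0.001
```

>>> step_arm(commands=[{"grip":0,"dx":-0.002,"dy":-0.016,"dz":-0.0003,"twist":0},{"grip":0,"dx":-0.002,"dy":-0.016,"dz":-0.0003,"twist":0},{"grip":0,"dx":-0.002,"dy":-0.016,"dz":-0.0003,"twist":0},{"grip":0,"dx":-0.002,"dy":-0.016,"dz":-0.0003,"twist":0},{"grip":0,"dx":-0.002,"dy":-0.016,"dz":-0.0003,"twist":0},{"grip":0,"dx":-0.002,"dy":-0.016,"dz":-0.0003,"twist":0},{"grip":0,"dx":0,"dy":0,"dz":0.006,"twist":0},{"grip":0,"dx":0,"dy":0,"dz":0.0,"twist":0}])

```text
time_s: 7.48
position: [0.504, -0.0941, 0.0972]
orientation: [-3.115, -0.045, -0.1]
ft_force: [0.1, 0.4, -0.4]
width: -0.004
```

```bash
python3 - <<'E'
from h import *
from scipy.spatial.transform import Rotation as R
s=sense();T=R.from_euler("xyz",s["orientation"]).as_matrix()
print(s["position"],s["orientation"],s["ft_force"]); print("tip",s["position"]+T[:,2]*.022)
P=camera_params("wrist");a=camera("wrist").copy()
cv2.imwrite("pics/w2.png",cv2.resize(a,(640,480)))
E
```

```text
[ 0.50401284 -0.09411059  0.09723944] [-3.11535844 -0.04499161 -0.09981194] [ 0.14379991  0.36163264 -0.43075999]
tip [ 0.50505456 -0.09363494  0.07526926]
```

View pics/w2.png

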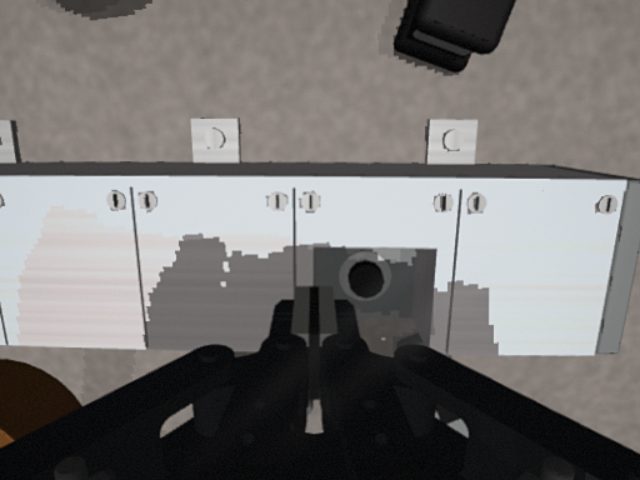

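The finger is at the notch's left edge, and the button (365,278) is to its right. I'll shift over the button and lower the finger.

>>> step_arm(commands=[{"grip":0,"dx":-0.003,"dy":-0.024,"dz":0.001,"twist":0},{"grip":0,"dx":0,"dy":0,"dz":0,"twist":0},{"grip":0,"dx":0,"dy":0,"dz":-0.006,"twist":0},{"grip":0,"dx":0,"dy":0,"dz":-0.004,"twist":0},{"grip":0,"dx":0,"dy":0,"dz":-0.004,"twist":0}])

```text
time_s: 8.15
position: [0.4999, -0.1156, 0.0812]
orientation: [-3.115, -0.041, -0.096]
ft_force: [1.2, -0.1, 0.6]
width: -0.001
```

>>> step_arm(commands=[{"grip":0,"dx":0,"dy":-0.002,"dz":-0.004,"twist":0},{"grip":0,"dx":0,"dy":0,"dz":-0.004,"twist":0},{"grip":0,"dx":0,"dy":0,"dz":-0.003,"twist":0},{"grip":0,"dx":0,"dy":0,"dz":-0.002,"twist":0}])

```text
time_s: 8.65
position: [0.4999, -0.1173, 0.067]
orientation: [-3.114, -0.04, -0.096]
ft_force: [-0.9, -0.2, 4.2]
width: -0.003
```

Contact with the button at about 4 N. I'll press on in small steps.

>>> step_arm(commands=[{"grip":0,"dx":0,"dy":0,"dz":-0.002,"twist":0},{"grip":0,"dx":0,"dy":0,"dz":-0.002,"twist":0},{"grip":0,"dx":0,"dy":0,"dz":-0.002,"twist":0}])

```text
time_s: 9.02
position: [0.4999, -0.1173, 0.0616]
orientation: [-3.114, -0.04, -0.096]
ft_force: [-2.2, 0.1, 4.0]
width: 0.001
```

>>> step_arm(commands=[{"grip":0,"dx":0,"dy":0,"dz":-0.0015,"twist":0},{"grip":0,"dx":0,"dy":0,"dz":-0.0015,"twist":0},{"grip":0,"dx":0,"dy":0,"dz":-0.001,"twist":0}])

```text
time_s: 9.4
position: [0.5, -0.1174, 0.0599]
orientation: [-3.114, -0.04, -0.096]
ft_force: [-8.5, 2.3, 12.3]
width: 0.001
```

The force has risen to 12 N at the expected end-stop height of 0.060, so the button is home. I'll hold briefly and retract.

>>> step_arm(commands=[{"grip":0,"dx":0,"dy":0,"dz":-0.001,"twist":0},{"grip":0,"dx":0,"dy":0,"dz":0.01,"twist":0},{"grip":0,"dx":0,"dy":0,"dz":0.02,"twist":0},{"grip":0,"dx":0,"dy":0,"dz":0.04,"twist":0},{"grip":0,"dx":0,"dy":0,"dz":0.05,"twist":0},{"grip":0,"dx":0,"dy":0.03,"dz":0.04,"twist":0},{"grip":0,"dx":-0.02,"dy":0.03,"dz":0.03,"twist":0},{"grip":0,"dx":0,"dy":0,"dz":0,"twist":0},{"grip":0,"dx":0,"dy":0,"dz":0,"twist":0}])

```text
time_s: 10.52
position: [0.4793, -0.0561, 0.2556]
orientation: [-3.114, -0.044, -0.097]
ft_force: [-0.0, -0.5, 0.2]
width: 0.001
```

```bash
python3 - <<'E'
from h import *
s=sense();print(s["time_s"],s["position"],s["ft_force"])
a=camera("wrist");b=camera("side")
c=cv2.resize(b[170:320,230:370],None,fx=3,fy=3,interpolation=cv2.INTER_CUBIC)
cv2.imwrite("pics/w3.png",np.hstack([cv2.resize(a,(380,285)),cv2.resize(c,(380,285))]))
E
```

```text
10.525 [ 0.47931995 -0.05613975  0.25556687] [-0.03117981 -0.53248167  0.18463241]
```

View pics/w3.png

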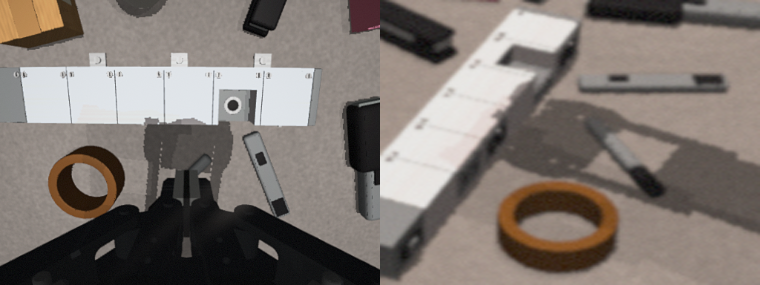

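The hand is clear and reads no force. The button sits in the notch at (233,104), and the loose things look undisturbed, so I'm handing in.

```bash
python3 -c "
from plant import *
print(finish_job())"
```

```text
the job is handed in; nothing more can be done
None
```

The reset button is pressed home and the job is handed in, at about 10.5 s of the 72 s allowed; handing in gives no verdict.

**What I did:**
- With the gripper shut, I touched the top of the left end block at about 5–8 N.
- I slid the fingertip along the front edge, pressing 9.6 N on the fixed cover and about 5 N beyond it. It followed the edge to the notch, which is in the fourth module from the left.
- I pressed the button straight down. It met about 4 N through its travel, rising to 12 N at the expected home height (TCP z 0.060 m).
- I then took the hand clear, up to z 0.256 m.

**Last checks:**
- After retracting, the force read about zero.
- In the last pictures (the wrist view and a crop of the side view), the tape, marker, knife and rail looked undisturbed. The other loose things were only partly in view or out of it, but the arm went nowhere near them and no force reading suggested contact.
- I judged the button's final depth from the tool height and the stop force, because the pictures don't resolve it to a millimetre.
- The tool tilted about 2.5° during the slide, which did no harm.
- The networks' position reports were unreliable. They gave two conflicting spots for the end block and placed the tape at the knife, so I used the rail's corners in the top picture instead. The wrist view confirmed that fit.

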